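Pop open the touch-latch cutlery box

TASK

Open the cutlery box, the wider of the two steel boxes on the counter: with the fingertips press down on the front of its lid until the touch catch lets go, take the hand away so that the lid springs ajar by itself, then push the lid back past upright so that it rests fully open against its stop. Do not pick anything up, leave the narrower box shut, and leave the other things on the counter standing where they are.

Things in the scene. Friction and masses are not known exactly. Their poses are not given: they have to be found in the camera images.
- cutlery_box: TARGET. The WIDER of two low stainless-steel boxes with flat push-to-open lids: 170 mm front to back, 200 mm wide, let into the worktop and fixed, standing 100 to 130 mm proud of it (differs each time). Origin on its middle axis 100 mm below its rim; its x axis points from its front (catch side, nearer the robot) to its back (hinge side), y across its width, z up.
- cutlery_lid_press (a point): The spot to press: centre of a flat dark 24 mm disc mark on the cutlery lid's top face, midway across, 30 mm behind the lid's front edge; it moves with the lid. Pressing the shut lid some 4 to 6 mm down here (about 3 to 5 N; hard stop near 7 mm) trips the touch catch for good; as the finger then goes up, a spring raises the lid to about 1 rad in some 1.5 s, and no farther.
- cutlery_lid_edge (a point): Middle of the front edge of the cutlery lid's top face; moves with the lid. The lid has no handle: a smooth, slippery flat plate, 165 mm from hinge to front edge, 186 mm wide, 8 mm thick, front edge rounded, its top face level with the box's rim when shut. Under it, 70 mm to the -y side and 20 mm from the front edge, hangs its catch hook, 36 mm long; the rest is bare.
- cutlery_box_hinge (a point): Middle of the cutlery lid's hinge line, which lies along the box's y axis at its rear top edge, level with the rim, 100 mm above and 80 mm behind the box's origin. Fixed.
- cutlery_lid (a joint): Opening angle of the cutlery lid, rad: 0 shut on its catch, negative when pressed below shut (to -0.05), about 1.0 sprung ajar, 1.57 upright, 1.85 leaning back on its stop. A damped hinge; about 2 N at the front edge moves it once ajar. Let go between 1.0 and upright it falls back to ajar; past upright it sinks onto its stop and stays.
- napkin_box: The NARROWER box of the same make, leave shut: 170 mm front to back, 130 mm wide, standing 100 to 130 mm proud, fixed. Same origin and axes as the wider box.
- napkin_lid (a joint): Opening angle of the narrower box's lid, rad: 0 shut. It has the same touch catch and springs open if pressed.
- pepper_mill: Turned dark-wood pepper mill, 42 mm across, 118 mm tall, standing between the two boxes. Loose, not part of the job; origin at the middle of its underside.
- mug: White mug, 80 mm across, 90 mm tall. Loose, not part of the job; origin at the middle of its underside.
- ramekin: Small white bowl, 70 mm across, 45 mm tall, in front of and between the boxes. Loose, not part of the job; origin at the middle of its underside.
- oil_bottle: Green glass bottle, 60 mm across, 210 mm tall. Loose, not part of the job; origin at the middle of its underside.
- spice_jar: Glass jar with steel cap, 60 mm across, 100 mm tall, behind the boxes. Loose, not part of the job; origin at the middle of its underside.
- spoon: Wooden spoon lying flat. Loose, not part of the job; origin near its middle, on the worktop.
- salt_pot: Plain metal pot, 50 mm across, 70 mm tall. Loose, not part of the job; origin at the middle of its underside.

How it is judged:
By the outcome, as a careful person would: the job done as asked, in the order asked, and still so for the second after the job is handed in, with the robot touching nothing.
It also fails if it takes over 48 s, if anything falls off the work surface, if the arm or the gripper's body presses on something with over 40 N, if the wrist force passes 120 N, or if a joint passes its speed limit or range.

ROBOT

A 7-joint arm with a two-finger parallel gripper is mounted at the origin on the work surface. World frame = base frame: x ahead of the robot, y to its left, z up, the work surface at z = 0. Lengths are in m, angles in rad, forces in N, time in s.
With the tool pointing down it reaches from about 0.425 to 0.875 m from the base axis. Payload 4.7 kg.
Tool frame: the origin (TCP) lies midway between the tips of the shut fingers; the grasp point (between the pads) lies 19 mm behind it (ctrl.pinch_z is the distance from the TCP to the grasp point, in m); x points along the fingers, z is the direction in which the jaws open and shut, and the axes are right-handed (so a half turn about x gives the same grasp; the last joint's range is limited). The gripper opens to 87 mm and grips with 3 to 60 N. Pads are 19 mm wide; open, the fingers measure 117 mm over their backs; the gripper's body (75 mm by 190 mm) begins 51 mm behind the grasp point.
Start: joints at [1.163, 0.321, -0.07, 1.45, 0.023, 1.371, -0.057], TCP at [0.266, -0.593, 0.223] pointing down, gripper open.
Joint ranges: [-2.86, 2.86], [-0.3, 2.09], [-1.38, 1.24], [0.06, 2.45], [-1.56, 4.7], [0.09, 2.05], [-2.69, 2.69]. Speed limits (rad/s): [2.57, 2.57, 3.14, 3.14, 3.14, 3.14, 3.14].

INTERFACE

Orientations are given as a rotation vector (axis times angle).
In Python, from plant import ctrl gives the robot as it stands. The module is installed in compiled form; this text tells all that it offers.
- The arm moves only by the shell command python3 -m inch 'ROWS' [OPENING] [FORCE]. ROWS is JSON, a list of rows, each a list of 6 numbers: the shift along the world's x, y, z in m, then the turn, a rotation vector about the world's x, y, z in degrees. In form: [[x, y, z, ax, ay, az], ...]. A call has exactly 5 rows; each row is the pose to reach, as a shift and turn from the pose commanded when the call began; what a row does not reach only later rows make up. A row lasts 1/12 s, in which the tool goes at most 41.7 mm and 7.16 degrees, less where a joint would pass 70% of its speed; a pose out of reach is approached as far as the arm can. A call with a gripper value outside its range is refused whole. OPENING is the opening, from 0 (shut) to 1 (fully open), set as the call begins (- or left out, the last holds). The fingers move at their own pace and stop on an object; FORCE is the grip in N (left out, the last holds). Time passes only in rows, so rows that repeat a pose let the fingers close, or fill a call up. It gives the time, the measured TCP pose, the force and the opening at its end, in the units of the state.
- ctrl.get_state(): the state, without advancing time (a new reading comes with each control period).
- ctrl.capture(name): name is "scene" or "top"; returns a dict with "img" (400x640x3 uint8, red, green, blue), "vertical_fov" (degrees; the focal length in pixels is half the picture's height over the tangent of half this angle, whatever the lens; pixels are square), "cx", "cy" (the principal point, pixels), "xyz" and "orientation" of the camera in the world. Camera axes: x right, y down, z forward; pixel columns grow to the right and rows downward; lengths in m; the calibration is good to about 2 mm. A picture is of the moment at which its call begins. There is no depth.
- ctrl.hand_in(): hands the job in, once; it reports no verdict.
Trained networks look in the newest picture that a camera, given by its name, has taken for a name from the list of things; names that differ only in an ending like _2 or _b are one class to them, and where a whole thing is asked for, a point or a joint stands for the part that bears it (a point fixed in the world has none). Each returns a list of dicts, best first, with "conf" (0 to 1); they miss things now and then, are a little off and sometimes report something else, mostly with a low value. They report only what shows in the picture. A call takes as long as a camera call.
- ctrl.find_in(camera, thing): "position" ([column, row] in pixels, amid what is visible of it).
- ctrl.cut_out(camera, thing): "pixels" (400x640 bool, what is visible of it) and "position" ([column, row] in pixels, amid what is visible of it).
The state is a dict: "time": time; "qpos": joint angles; "qvel": joint speeds; "tau": joint torques, N m; "position": TCP position; "ee_rot": TCP orientation; "ft_force": force on the tool from outside, world axes, zero at the start; "moment": the same for the moment, N m; "opening": finger opening in m.
Only numpy, scipy, OpenCV 4.12 (cv2) and the standard library are available. Lean on these libraries where they do the work, as an engineer would, in place of code of your own. Each camera call takes 0.05 s, during which the arm holds its last target.

## Working session

There is one attempt and no reset: what is moved stays moved. The work goes in short steps, Python scripts to look and compute and a shell command to move; the robot and the scene stay as the last step left them, time stands still between calls to the robot, and variables do not carry over. Pictures are saved under pics/ and viewed, and the job is handed in when it is done.

```bash
mkdir -p pics
cat > h.py <<'E'
import numpy as np, cv2
from scipy.spatial.transform import Rotation as R
from plant import ctrl
def cam(n,save=None):
    c=ctrl.capture(n)
    if save: cv2.imwrite('pics/'+save,c['img'][:,:,::-1])
    return c
def ray(c,p):
    f=200/np.tan(np.radians(c['vertical_fov'])/2)
    d=np.array([(p[0]-c['cx'])/f,(p[1]-c['cy'])/f,1.])
    o=np.array(c['orientation'],float)
    M=R.from_rotvec(o).as_matrix() if o.size==3 else o.reshape(3,3)
    return np.array(c['xyz']),M@d
def atz(c,p,z):
    o,d=ray(c,p); return o+d*(z-o[2])/d[2]
def proj(c,X):
    f=200/np.tan(np.radians(c['vertical_fov'])/2)
    o=np.array(c['orientation'],float)
    M=R.from_rotvec(o).as_matrix() if o.size==3 else o.reshape(3,3)
    q=(np.atleast_2d(X)-np.array(c['xyz']))@M
    return q[:,:2]/q[:,2:]*f+[c['cx'],c['cy']]
def tri(c1,p1,c2,p2):
    o1,d1=ray(c1,p1);o2,d2=ray(c2,p2)
    d1/=np.linalg.norm(d1);d2/=np.linalg.norm(d2)
    s=np.linalg.lstsq(np.stack([d1,-d2],1),o2-o1,rcond=None)[0]
    a=o1+s[0]*d1;b=o2+s[1]*d2
    return (a+b)/2,np.linalg.norm(a-b)
E
python3 - <<'E'
from h import *
cs={n:cam(n,n+'0.png') for n in('scene','top')}
for n,c in cs.items(): print(n,c['vertical_fov'],c['cx'],c['cy'],c['xyz'],c['orientation'])
P={}
for t in ['cutlery_box','cutlery_lid_press','cutlery_lid_edge','cutlery_box_hinge','cutlery_lid','napkin_box','napkin_lid','pepper_mill','mug','ramekin','oil_bottle','spice_jar','spoon','salt_pot']:
    for n in cs:
        r=ctrl.find_in(n,t); print(t,n,[(np.round(x['position'],1).tolist(),round(x['conf'],2)) for x in r[:3]])
        if r: P[t,n]=r[0]['position']
    if (t,'top') in P and (t,'scene') in P: print('   tri',tri(cs['scene'],P[t,'scene'],cs['top'],P[t,'top']))
s=ctrl.get_state();print(s['time'],s['position'],s['ee_rot'],s['ft_force'],s['opening'])
E
```

```text
scene 45.72194851719547 323.74399390363584 201.56211721545733 [1.51040187 0.89753063 0.91055838] [-1.0033118 -2.2356649  1.2562223]
top 46.48988582123058 310.3159552472441 210.02699383888137 [0.35027013 0.00911319 1.47324927] [-2.11223926  2.16266629 -0.16680254]
cutlery_box scene [([381.4, 232.0], 0.83)]
cutlery_box top [([242.6, 223.4], 0.76)]
   tri (array([0.53266538, 0.22383276, 0.07396876]), np.float64(0.017855579111268522))
cutlery_lid_press scene [([379.1, 222.5], 0.9)]
cutlery_lid_press top [([241.3, 226.3], 0.59)]
   tri (array([0.52480218, 0.21731363, 0.10167607]), np.float64(0.0024964116840341245))
cutlery_lid_edge scene [([379.0, 221.5], 0.69)]
cutlery_lid_edge top [([239.8, 228.6], 0.93), ([241.5, 228.7], 0.49)]
   tri (array([0.52014375, 0.21830664, 0.1033686 ]), np.float64(0.005387352461972927))
cutlery_box_hinge scene [([377.4, 233.4], 0.74)]
cutlery_box_hinge top [([239.6, 228.1], 0.8), ([317.6, 268.2], 0.31), ([315.3, 227.9], 0.25)]
   tri (array([0.52770326, 0.22293424, 0.06544718]), np.float64(0.00994097664779989))
cutlery_lid scene [([377.2, 219.3], 0.84)]
cutle
[... 1076 characters left out ...]
37577 ]), np.float64(0.0022197545021830885))
spice_jar scene [([271.1, 239.6], 0.85)]
spice_jar top [([322.4, 160.1], 0.84)]
   tri (array([ 0.74042392, -0.03246261,  0.03647886]), np.float64(0.0019877664826295663))
spoon scene [([461.3, 243.7], 0.8)]
spoon top [([178.0, 298.0], 0.79)]
   tri (array([0.32561768, 0.41456935, 0.00854968]), np.float64(0.026804182644443654))
salt_pot scene [([414.4, 291.0], 0.91)]
salt_pot top [([176.5, 198.1], 0.74), ([315.1, 228.8], 0.69)]
   tri (array([0.63277791, 0.42794085, 0.02705893]), np.float64(0.010981145884713842))
1.5 [ 0.26608253 -0.59305896  0.22259816] [ 0.89306517  1.37967658 -0.89321791] [-0.81162399 -0.23220518 -0.49886226] 0.08686863538035237
```

View pics/scene0.png

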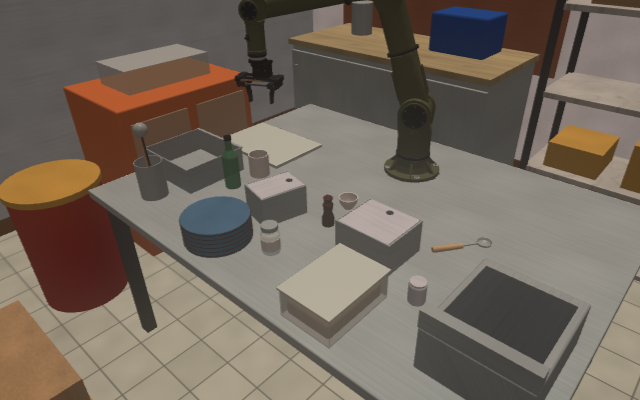

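View pics/top0.png

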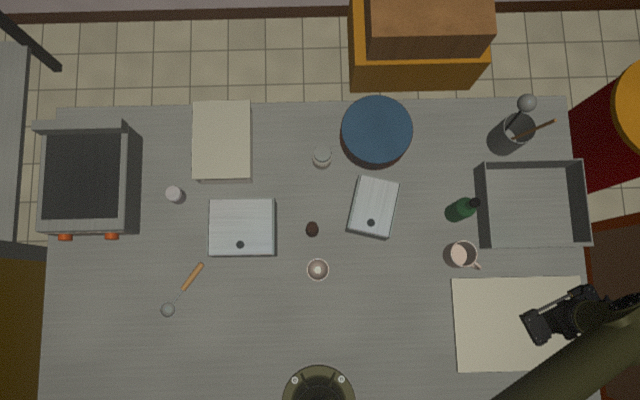

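Run:
```python
import cv2
a=cv2.imread('pics/top0.png')[160:300,170:340];b=cv2.imread('pics/scene0.png')[170:290,310:450]
cv2.imwrite('pics/topz.png',cv2.resize(a,None,fx=4,fy=4,interpolation=2));cv2.imwrite('pics/scz.png',cv2.resize(b,None,fx=5,fy=5,interpolation=2))
```

```text
(no output)
```

View pics/topz.png

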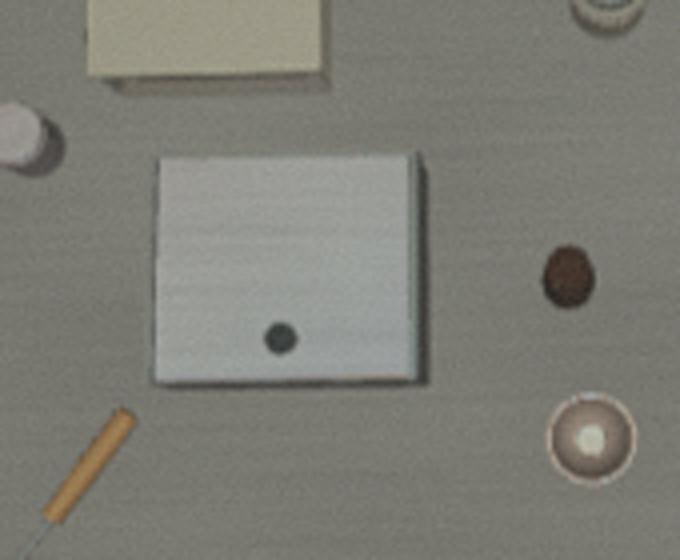

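View pics/scz.png

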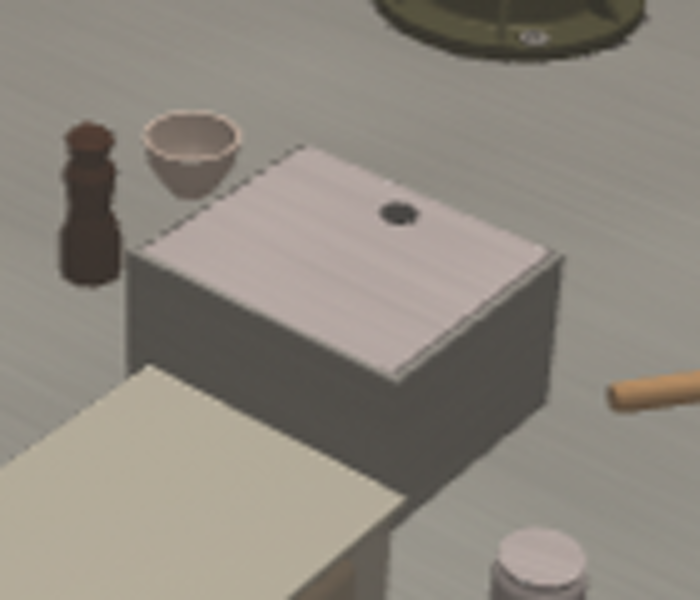

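The cutlery box is the wider one at the left of the top view. Its disc is at about (240.2, 244.5) in the top view and (389.8, 212.6) in the scene view; the networks' press and edge points sit mid-lid, so I'm measuring the disc and corners from the pixels.

Run:
```python
from h import *
cs={n:cam(n) for n in('scene','top')}
def dark(c,x,y):
    g=c['img'].astype(float).mean(2); w=g[y-6:y+7,x-7:x+8]; 
    m=np.clip(np.percentile(w,70)-25-w,0,None); yy,xx=np.mgrid[y-6:y+7,x-7:x+8]; return [(m*xx).sum()/m.sum(),(m*yy).sum()/m.sum()]
a=dark(cs['scene'],390,213);b=dark(cs['top'],240,244);print(a,b)
p,e=tri(cs['scene'],a,cs['top'],b);print('disc',p,e)
S=lambda u,v:[310+u/5-.4,170+v/5-.4]
T=lambda u,v:[170+u/4-.4,160+v/4-.4]
for n,s,t in [('rearR',S(130,252),T(416,152)),('rearL',S(398,381),T(157,155)),('frontL',S(563,258),T(153,383)),('frontR',S(304,146),T(418,379))]:
    print(n,*tri(cs['scene'],s,cs['top'],t), atz(cs['top'],t,p[2]))
```

```text
[np.float64(389.51729529020923), np.float64(212.21555598983784)] [np.float64(239.69188576609244), np.float64(244.20700362647324)]
disc [0.4715769  0.21896159 0.11334197] 0.000668181321383085
rearR [0.60869248 0.11841234 0.10971226] 0.0010720059372403353 [0.60766512 0.11853548 0.11334197]
rearL [0.60967447 0.31341685 0.10964715] 0.003740344753609787 [0.61003542 0.31105463 0.11334197]
frontL [0.44065853 0.3148988  0.10661346] 0.0030940739556313923 [0.44105184 0.31208182 0.11334197]
frontR [0.43943076 0.11987047 0.10742337] 0.001250112255402631 [0.43941636 0.11889132 0.11334197]
```

```bash
python3 -m inch '[[0.01,0,0.03,0,0,0],[0.03,0,0.06,0,0,0],[0.06,0.02,0.09,0,0,0],[0.1,0.03,0.1,0,0,0],[0.13,0.05,0.11,0,0,0]]' 0 20
python3 - <<'E'
from h import *
s=ctrl.get_state();print(R.from_rotvec(s['ee_rot']).as_matrix().round(3),s['qpos'])
E
```

```text
time: 2.02
position: [0.3961, -0.5449, 0.3344]
ee_rot: [0.894, 1.375, -0.897]
ft_force: [0.7, 0.4, -1.1]
opening: 0.0615
[[ 0.002  0.914  0.406]
 [-0.003  0.406 -0.914]
 [-1.     0.     0.004]] [ 0.99252807  0.35089436 -0.12713554  1.19378133  0.04441811  1.59585083
 -0.2779602 ]
```

```bash
python3 -m inch '[[0.015,0.038,0,0,0,-1],[0.03,0.076,0,0,0,-3],[0.045,0.114,0,0,0,-6],[0.06,0.152,0,0,0,-9],[0.075,0.19,0,0,0,-12]]'
python3 -m inch '[[0,0.04,0,0,0,-3],[0,0.08,0,0,0,-6],[0,0.12,0,0,0,-9],[0,0.16,0,0,0,-12],[0,0.2,0,0,0,-12]]'
python3 -m inch '[[0,0.04,0,0,0,0],[0,0.08,0,0,0,0],[0,0.12,0,0,0,0],[0,0.16,0,0,0,0],[0,0.2,0,0,0,0]]'
python3 -m inch '[[0,0.04,0,0,0,0],[0,0.08,0,0,0,0],[0,0.12,0,0,0,0],[0,0.15,0,0,0,0],[0,0.174,0,0,0,0]]'
```

```text
time: 2.43
position: [0.4709, -0.3516, 0.3325]
ee_rot: [1.053, 1.301, -1.053]
ft_force: [0.2, -0.3, 0.1]
opening: 0.0284
time: 2.85
position: [0.47, -0.1515, 0.3326]
ee_rot: [1.208, 1.209, -1.209]
ft_force: [0.6, 0.8, 0.4]
opening: 0.0018
time: 3.27
position: [0.47, 0.0484, 0.3327]
ee_rot: [1.207, 1.209, -1.207]
ft_force: [1.1, -0.3, -0.2]
opening: 0.0004
time: 3.68
position: [0.4694, 0.224, 0.3328]
ee_rot: [1.206, 1.212, -1.204]
ft_force: [0.2, 0.1, 0.5]
opening: 0.0002
```

```bash
python3 -m inch '[[0,0,-0.04,0,0,0],[0,0,-0.08,0,0,0],[0,0,-0.12,0,0,0],[0,0,-0.16,0,0,0],[0,0,-0.2,0,0,0]]'
python3 - <<'E'
from h import *
s=ctrl.get_state();print(s['position'],s['ft_force'])
for n in('top','scene'):
    c=cam(n); print(n,proj(c,[s['position']]))
    u,v=(240,225) if n=='top' else (380,215)
    cv2.imwrite('pics/%s1.png'%n,cv2.resize(c['img'][v-70:v+70,u-90:u+90,::-1],None,fx=4,fy=4,interpolation=2))
E
```

```text
time: 4.1
position: [0.4704, 0.2204, 0.131]
ee_rot: [1.207, 1.209, -1.206]
ft_force: [0.6, -0.7, -1.2]
opening: 0.0004
[0.47036657 0.22042751 0.13097979] [ 0.61809895 -0.71470887 -1.16335918]
top [[238.33601396 244.0475616 ]]
scene [[390.59682382 207.38339196]]
```

View pics/scene1.png

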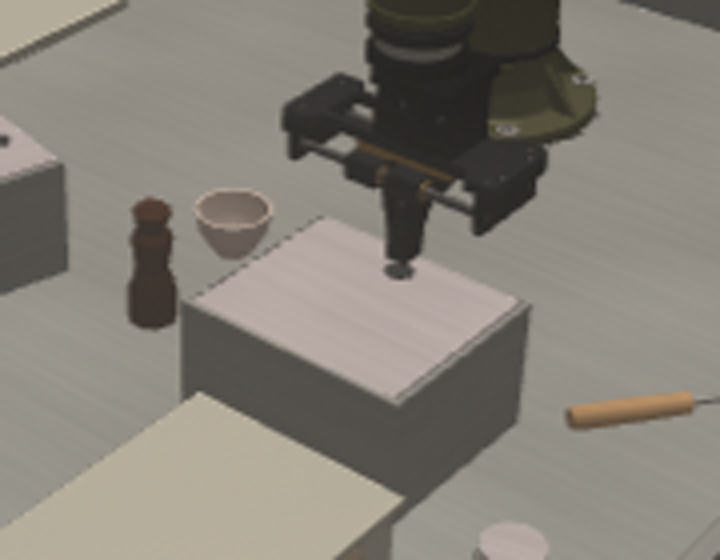

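The shut fingertips hover just above the disc (crop about (398, 270)), roughly 2 cm clear. Now lower gradually.

```bash
python3 -m inch '[[0,0,-0.004,0,0,0],[0,0,-0.008,0,0,0],[0,0,-0.012,0,0,0],[0,0,-0.016,0,0,0],[0,0,-0.018,0,0,0]]'
python3 -m inch '[[0,0,-0.001,0,0,0],[0,0,-0.002,0,0,0],[0,0,-0.003,0,0,0],[0,0,-0.003,0,0,0],[0,0,-0.003,0,0,0]]'
```

```text
time: 4.62
position: [0.4712, 0.2207, 0.1153]
ee_rot: [1.208, 1.209, -1.206]
ft_force: [0.4, -0.5, -0.0]
opening: 0.0003
time: 5.03
position: [0.4706, 0.2206, 0.1117]
ee_rot: [1.207, 1.21, -1.207]
ft_force: [0.9, -0.8, 1.2]
opening: 0.0004
```

```bash
python3 -m inch '[[0,0,-0.001,0,0,0],[0,0,-0.002,0,0,0],[0,0,-0.002,0,0,0],[0,0,-0.002,0,0,0],[0,0,-0.002,0,0,0]]'
python3 -m inch '[[0,0,-0.001,0,0,0],[0,0,-0.002,0,0,0],[0,0,-0.002,0,0,0],[0,0,-0.002,0,0,0],[0,0,-0.002,0,0,0]]'
```

```text
time: 5.45
position: [0.4707, 0.2206, 0.1096]
ee_rot: [1.207, 1.21, -1.207]
ft_force: [-0.3, -0.7, 4.8]
opening: 0.0007
time: 5.87
position: [0.4707, 0.2206, 0.1075]
ee_rot: [1.208, 1.21, -1.207]
ft_force: [0.7, -1.0, 3.8]
opening: 0.0005
```

```bash
python3 -m inch '[[0,0,-0.001,0,0,0],[0,0,-0.001,0,0,0],[0,0,-0.001,0,0,0],[0,0,-0.001,0,0,0],[0,0,-0.001,0,0,0]]'
python3 -m inch '[[0,0,-0.001,0,0,0],[0,0,-0.001,0,0,0],[0,0,-0.001,0,0,0],[0,0,-0.001,0,0,0],[0,0,-0.001,0,0,0]]'
python3 -m inch '[[0,0,-0.001,0,0,0],[0,0,-0.001,0,0,0],[0,0,-0.001,0,0,0],[0,0,-0.001,0,0,0],[0,0,-0.001,0,0,0]]'
```

```text
time: 6.28
position: [0.4707, 0.2206, 0.1065]
ee_rot: [1.207, 1.21, -1.207]
ft_force: [1.2, -0.4, 3.2]
opening: 0.0006
time: 6.7
position: [0.4707, 0.2206, 0.1055]
ee_rot: [1.207, 1.21, -1.207]
ft_force: [2.6, 0.5, 4.1]
opening: 0.0004
time: 7.12
position: [0.4707, 0.2206, 0.1053]
ee_rot: [1.207, 1.21, -1.207]
ft_force: [-0.1, -0.5, 10.1]
opening: 0.0001
```

Hard stop felt (10 N), so the catch should be released. Lifting away quickly.

```bash
python3 -m inch '[[0,0,0.04,0,0,0],[0,0,0.08,0,0,0],[0,0,0.12,0,0,0],[0,0,0.16,0,0,0],[0,0,0.2,0,0,0]]'
python3 -m inch '[[-0.01,0,0.02,0,0,0],[-0.02,0,0.02,0,0,0],[-0.02,0,0.02,0,0,0],[-0.02,0,0.02,0,0,0],[-0.02,0,0.02,0,0,0]]'
python3 -m inch '[[0,0,0,0,0,0],[0,0,0,0,0,0],[0,0,0,0,0,0],[0,0,0,0,0,0],[0,0,0,0,0,0]]'
python3 -m inch '[[0,0,0,0,0,0],[0,0,0,0,0,0],[0,0,0,0,0,0],[0,0,0,0,0,0],[0,0,0,0,0,0]]'
python3 - <<'E'
from h import *
for n in('top','scene'):
    c=cam(n,n+'2.png'); print(ctrl.find_in(n,'cutlery_lid_edge')[:2])
E
```

```text
time: 7.53
position: [0.4686, 0.2202, 0.305]
ee_rot: [1.204, 1.213, -1.21]
ft_force: [1.5, 0.3, 0.3]
opening: 0.0003
time: 7.95
position: [0.4499, 0.2198, 0.3227]
ee_rot: [1.205, 1.212, -1.21]
ft_force: [-0.2, 0.7, 0.6]
opening: 0.0004
time: 8.37
position: [0.4504, 0.2205, 0.3241]
ee_rot: [1.207, 1.211, -1.208]
ft_force: [0.6, -0.2, -0.8]
opening: 0.0002
time: 8.78
position: [0.4504, 0.2205, 0.3244]
ee_rot: [1.207, 1.21, -1.207]
ft_force: [0.5, 0.2, -0.3]
opening: 0.0002
[{'position': [242.1, 213.6], 'conf': 0.68}]
[{'position': [374.3, 207.1], 'conf': 0.66}]
```

View pics/scene2.png

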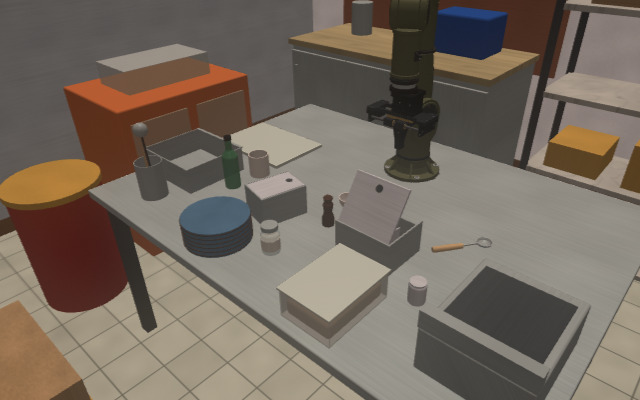

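View pics/top2.png

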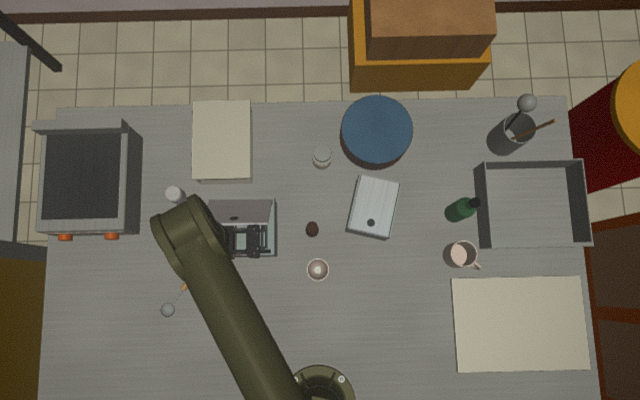

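The lid is ajar (scene disc at about (379, 187), lid at about 1 rad). The fingers are in front of it. Next: lower in front of the edge, then push in +x.

```bash
python3 -m inch '[[0,0,-0.025,0,0,0],[0,0,-0.05,0,0,0],[0,0,-0.075,0,0,0],[0,0,-0.09,0,0,0],[0,0,-0.09,0,0,0]]'
python3 - <<'E'
from h import *
s=ctrl.get_state();c=cam('scene');u,v=380,190
h=np.array([.605,.217,.112])
for a in(.9,1,1.1): print(a,proj(c,[h+[-.135*np.cos(a),.002,.135*np.sin(a)],h+[-.165*np.cos(a),0,.165*np.sin(a)]]).round(1).tolist())
cv2.imwrite('pics/s3.png',cv2.resize(c['img'][v-70:v+70,u-90:u+90,::-1],None,fx=4,fy=4,interpolation=2))
E
```

```text
time: 9.4
position: [0.4484, 0.2194, 0.231]
ee_rot: [1.203, 1.213, -1.212]
ft_force: [-0.4, -0.8, 0.4]
opening: 0.0007
0.9 [[381.8, 189.0], [385.5, 179.3]]
1 [[379.7, 188.1], [382.9, 178.1]]
1.1 [[377.4, 187.6], [380.1, 177.4]]
```

View pics/s3.png

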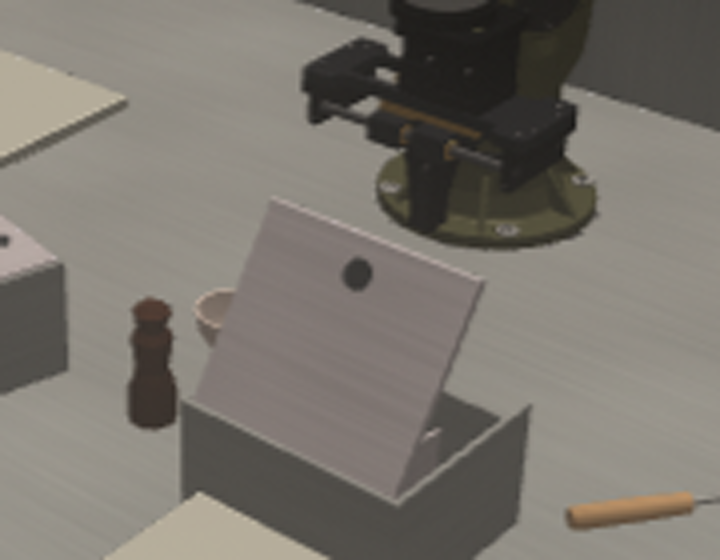

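```bash
python3 -m inch '[[0.02,0,0,0,0,0],[0.035,0,0,0,0,0],[0.045,0,0,0,0,0],[0.055,0,0,0,0,0],[0.065,0,0,0,0,0]]'
python3 -m inch '[[0.01,0,0,0,0,0],[0.02,0,0,0,0,0],[0.03,0,0,0,0,0],[0.04,0,0,0,0,0],[0.05,0,0,0,0,0]]'
python3 - <<'E'
from h import *
c=cam('scene');u,v=380,190
cv2.imwrite('pics/s4.png',cv2.resize(c['img'][v-70:v+70,u-90:u+90,::-1],None,fx=4,fy=4,interpolation=2))
E
```

```text
time: 9.87
position: [0.5156, 0.221, 0.2352]
ee_rot: [1.207, 1.211, -1.207]
ft_force: [-1.4, 0.5, 1.2]
opening: 0.0003
time: 10.28
position: [0.5665, 0.2204, 0.2343]
ee_rot: [1.207, 1.21, -1.207]
ft_force: [-0.9, -0.1, 0.4]
opening: 0.0003
```

View pics/s4.png

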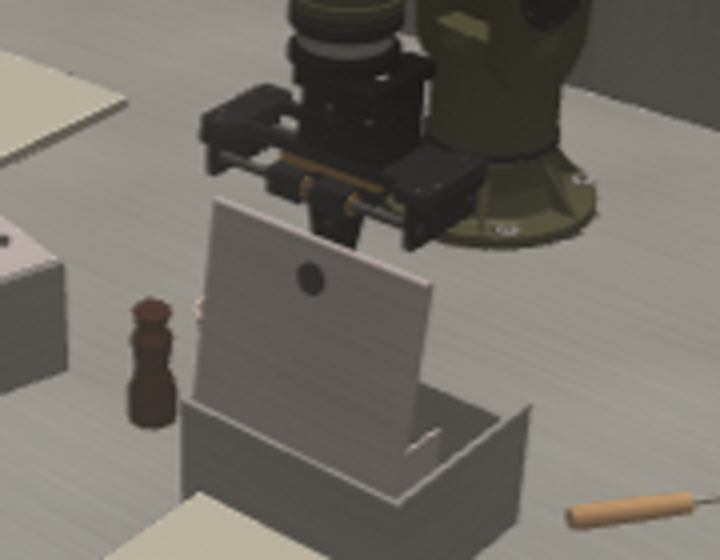

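The fingers are pushing the lid and it is nearly upright (disc at crop (311, 278)); the gripper body clears the edge. Continuing.

```bash
python3 -m inch '[[0.008,0,0,0,0,0],[0.016,0,0,0,0,0],[0.024,0,0,0,0,0],[0.032,0,0,0,0,0],[0.04,0,0,0,0,0]]'
python3 -m inch '[[0.004,0,0,0,0,0],[0.008,0,0,0,0,0],[0.008,0,0,0,0,0],[0.008,0,0,0,0,0],[0.008,0,0,0,0,0]]'
python3 - <<'E'
from h import *
c=cam('scene');u,v=380,190
cv2.imwrite('pics/s5.png',cv2.resize(c['img'][v-70:v+70,u-90:u+90,::-1],None,fx=4,fy=4,interpolation=2))
E
```

```text
time: 10.75
position: [0.6062, 0.2204, 0.2343]
ee_rot: [1.207, 1.21, -1.207]
ft_force: [-0.3, -0.0, 0.5]
opening: 0.0005
time: 11.17
position: [0.6131, 0.2207, 0.2345]
ee_rot: [1.207, 1.211, -1.207]
ft_force: [0.0, 0.2, 1.3]
opening: 0.0006
```

View pics/s5.png

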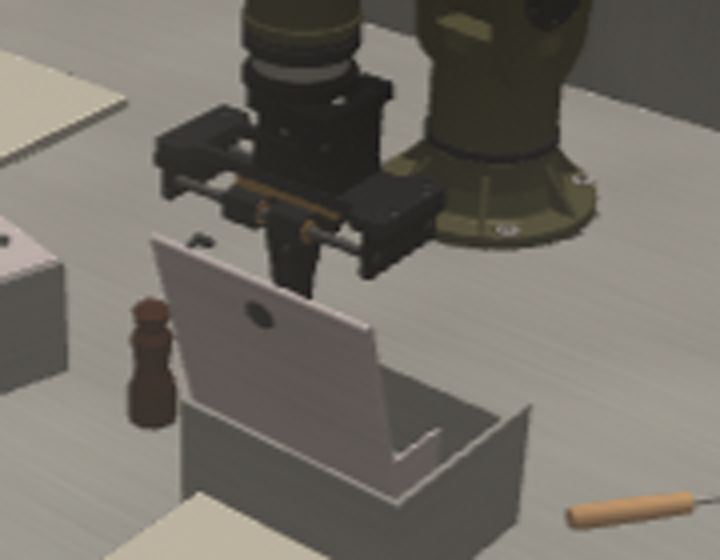

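The lid is past upright and no longer pressing on the fingers. Retreating in −x, then up.

```bash
python3 -m inch '[[-0.02,0,0,0,0,0],[-0.05,0,0,0,0,0],[-0.09,0,0.01,0,0,0],[-0.12,0,0.03,0,0,0],[-0.15,0,0.05,0,0,0]]'
python3 -m inch '[[0,-0.03,0.03,0,0,0],[0,-0.07,0.04,0,0,0],[0,-0.11,0.04,0,0,0],[0,-0.15,0.04,0,0,0],[0,-0.19,0.04,0,0,0]]'
python3 -m inch '[[0,0,0,0,0,0],[0,0,0,0,0,0],[0,0,0,0,0,0],[0,0,0,0,0,0],[0,0,0,0,0,0]]'
python3 - <<'E'
from h import *
h=np.array([.605,.217,.112])
for n,u,v in(('scene',340,190),('top',270,210)):
  c=cam(n,n+'6.png')
  for a in(1.7,1.8,1.85,1.9): print(n,a,proj(c,[h+[-.135*np.cos(a),.002,.135*np.sin(a)],h+[-.165*np.cos(a),0,.165*np.sin(a)]]).round(1).tolist())
  cv2.imwrite('pics/%sz6.png'%n,cv2.resize(c['img'][v-70:v+70,u-90:u+90,::-1],None,fx=4,fy=4,interpolation=2))
  for t in['pepper_mill','ramekin','mug','oil_bottle','spice_jar','salt_pot','spoon']:
    print(t,[(np.round(x['position'],1).tolist(),round(x['conf'],2)) for x in ctrl.find_in(n,t)[:2]])
E
```

```text
time: 11.63
position: [0.4608, 0.2205, 0.284]
ee_rot: [1.205, 1.212, -1.209]
ft_force: [0.4, -0.2, 1.7]
opening: 0.0002
time: 12.05
position: [0.4628, 0.029, 0.3253]
ee_rot: [1.207, 1.208, -1.206]
ft_force: [1.9, -0.5, 0.3]
opening: 0.0003
time: 12.47
position: [0.4633, 0.0323, 0.3245]
ee_rot: [1.205, 1.212, -1.205]
ft_force: [-0.6, 0.4, -1.2]
opening: 0.0007
scene 1.7 [[360.4, 194.2], [359.2, 185.0]]
scene 1.8 [[357.3, 196.9], [355.4, 188.3]]
scene 1.85 [[355.8, 198.3], [353.5, 190.1]]
scene 1.9 [[354.3, 199.9], [351.6, 192.0]]
pepper_mill [([327.0, 213.0], 0.86), ([415.0, 291.1], 0.68)]
ramekin []
mug [([258.1, 163.2], 0.56), ([269.5, 239.5], 0.5)]
oil_bottle [([230.8, 169.6], 0.87)]
spice_jar [([270.1, 239.6], 0.96)]
salt_pot [([416.7, 289.0], 0.88)]
spoon [([460.8, 243.1], 0.61)]
top 1.7 [[232.2, 184.1], [231.1, 180.2]]
top 1.8 [[232.4, 179.4], [231.3, 174.5]]
top 1.85 [[232.5, 177.2], [231.4, 171.7]]
top 1.9 [[232.6, 175.1], [231.6, 169.0]]
pepper_mill []
ramekin []
mug [([462.4, 255.6], 0.77)]
oil_bottle [([462.4, 210.4], 0.59)]
spice_jar [([323.5, 156.7], 0.77), ([174.9, 299.0], 0.56)]
salt_pot [([176.5, 195.2], 0.71)]
spoon [([176.5, 297.0], 0.61)]
```

View pics/scenez6.png

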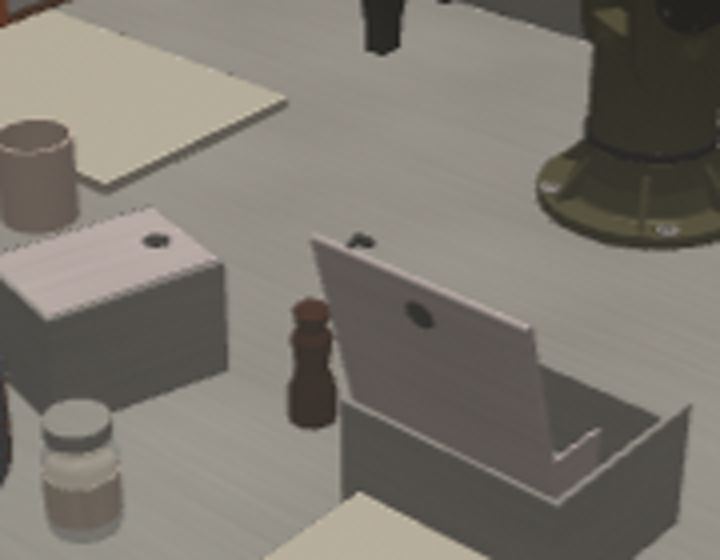

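View pics/topz6.png

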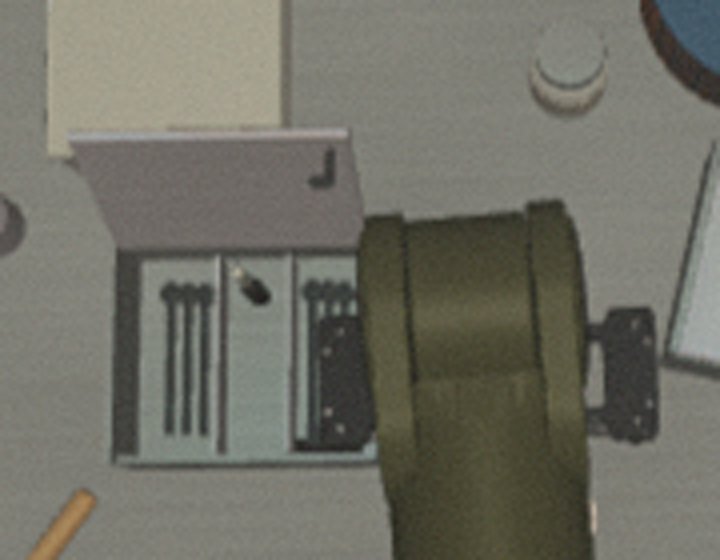

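Scene disc at (354.8, 198.7) matches an angle of about 1.85. The dark spot beyond the lid edge is the catch hook. The arm hides the ramekin, so I'll move aside to check it.

```bash
python3 -m inch '[[0,-0.04,0.02,0,0,0],[0,-0.08,0.03,0,0,0],[0,-0.12,0.03,0,0,0],[0,-0.16,0.03,0,0,0],[0,-0.2,0.03,0,0,0]]'
python3 -m inch '[[0,-0.04,0,0,0,0],[0,-0.06,0,0,0,0],[0,-0.06,0,0,0,0],[0,-0.06,0,0,0,0],[0,-0.06,0,0,0,0]]'
python3 - <<'E'
from h import *
c=cam('top','top7.png'); print(ctrl.find_in('top','ramekin')[:2])
c=cam('scene','scene7.png')
E
```

```text
time: 13.68
position: [0.4631, -0.1717, 0.3548]
ee_rot: [1.207, 1.209, -1.207]
ft_force: [1.1, -0.3, 0.4]
opening: 0.0008
time: 14.1
position: [0.4637, -0.2283, 0.3543]
ee_rot: [1.207, 1.212, -1.206]
ft_force: [0.9, 0.3, -0.4]
opening: 0.0004
[{'position': [319.1, 269.0], 'conf': 0.8}]
```

View pics/top7.png

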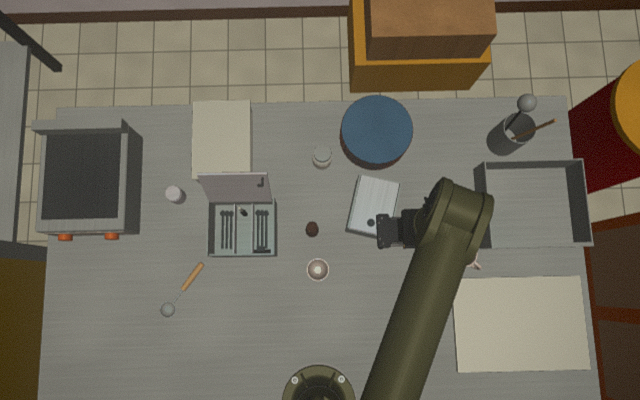

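View pics/scene7.png

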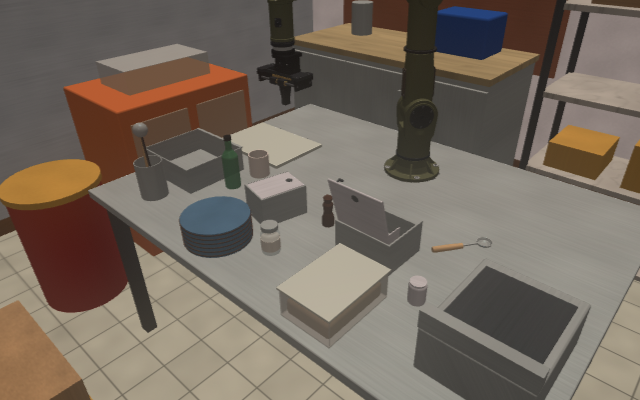

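The ramekin is at (319, 269) in the top view, unchanged. The lid is fully open, the narrower box is shut, and the arm is clear of everything.

```bash
python3 -m inch '[[0,0,0,0,0,0],[0,0,0,0,0,0],[0,0,0,0,0,0],[0,0,0,0,0,0],[0,0,0,0,0,0]]'; python3 -c "
from plant import ctrl; print(ctrl.hand_in())"
```

```text
time: 14.67
position: [0.4634, -0.2294, 0.3544]
ee_rot: [1.207, 1.211, -1.207]
ft_force: [-0.4, 0.2, 0.3]
opening: 0.0003
the job is handed in; nothing more can be done
None
```

The cutlery box is open and the job was handed in at about 14.7 s. I pressed the lid's disc mark with shut fingertips until it hit the hard stop at about 10 N. I then lifted clear, and the lid sprang ajar to about 1.0 rad by itself. After that I pushed its underside back past upright and moved the arm away.

**Last checks:**
- **Lid:** the scene camera puts it at about 1.85 rad, resting on its stop. The top view agrees, within about a pixel or two.
- **Narrower box:** it looked shut in the pictures.
- **Loose things:** the ramekin, spice jar, salt pot, spoon, mug, oil bottle and pepper mill all appear where they started, within the few pixels the networks scatter.
- **Robot:** it was touching nothing when I handed in.

**Disagreements:** the networks placed the press, edge and hinge points near the middle of the lid, so I used the disc and corners measured from the pixels instead. They also never found the pepper mill in the top view. In my last top picture the arm hid most of the mug, so that check rests on the earlier pictures and the scene view.

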